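Close the balm-stick mould

TASK

Close the aluminium balm-stick mould for the next batch: push the loose half back, at one end and then the other, until its face is home along the whole fixed half, and bear on it firmly for a moment so that it beds in; slide it along against the end stop so that the half-round cavities meet; then swing the hinged keeper right down over its front edge. Feel for the contact and never ram, jam or force the soft aluminium, and leave the things standing around where they are.

Things in the scene. Friction and masses are not known exactly. Their poses are not given: they have to be found in the camera images.
- bed: Bed plate, fixed, grey: 197 (x) by 286 (y) mm, x -117..+80, y -153..+133, top at z 12 mm. Origin on the counter below the nominal line of the fixed half's front face, at the middle of its length; +x points away from the robot into the fixed half, +y along the face to the end stop, z up.
- mould: Clamp bolts of the fixed half; frame same as the bed's. Fixed half = the rail: aluminium bar 24 (x) by 220 (y) by 36 (z) mm on the bed, y -110..110, square to this frame, face nominally at x 0. It is bolted through slots: face, stop and keeper may all stand up to 10 mm forward or back (not measured: feel for it). End stop: 8 mm plate, inner side at y +110, reaching 22 mm before the face, top z 42 mm.
- loose_half: Loose aluminium bar 24 (x) by 220 (y) by 36 (z) mm, 0.3 to 0.6 kg, lying askew (up to 0.2 rad) on the bed, its middle 30 to 65 mm off the fixed face and its end 12 to 30 mm short of the end stop; 1.5 to 5 N slide it. -x side flat, facing the robot; five half-round cavities in the +x side, as in the fixed half. Soft: press well under 25 N. Origin at the centre of its underside, z up.
- keeper (a joint): Keeper q, rad: 0 closed, 1.75 to 2.0 as found (up, leaning back). Hinge along y, 34 mm behind the face, z 40. Friction holds it anywhere; 2 to 4 N move it. Steel bail, arms at y +-92. From the hinge, closed, mm: cross bar x -46..-64, z 10..16; tab (y +-18) to x -85; lip inner side x -59.5, down to z -4: clears a half that is home by 1.5, else lands on it. Point (x,z) turns to (x cos q + z sin q, z cos q - x sin q).
- balm_tin: Bystander: round balm pot, 58 mm wide, 50 high, on the counter beyond the +y end of the mould; origin at the centre of its underside.
- amber_bottle: Bystander: brown dropper bottle, 33 mm wide, 102 high, beyond the +y end of the mould; origin at the centre of its underside.
- bamboo_tweezers: Bystander: bamboo tweezers, 151 mm long, 11 high, on the counter between robot and mould; origin at the centre of the underside.
- ink_pad: Bystander: round ink pad in a tin, 62 mm wide, 13 high, beyond the -y end of the mould; origin at the centre of its underside.
- rubber_stamp: Bystander: turned wooden stamp, 33 mm wide, 70 high, behind the -y end of the mould; origin at the centre of its underside.

How it is judged:
By the outcome, as a careful person would: the job done as asked, in the order asked, and still so for the second after the job is handed in, with the robot touching nothing.
It also fails if it takes over 72 s, if anything falls off the work surface, if the arm or the gripper's body presses on something with over 40 N, if the wrist force passes 120 N, or if a joint passes its speed limit or range.

ROBOT

A 6-joint arm with a two-finger parallel gripper is mounted at the origin on a cart in front of the work surface, level with it; the furniture and walls round the work are solid. World frame = base frame: x ahead of the robot, y to its left, z up, the work surface at z = 0. Lengths are in m, angles in degrees, forces in N, time in s.
With the tool pointing down it reaches from about 0.275 to 0.725 m from the base axis. Payload 5.6 kg.
Tool frame: the origin (TCP) lies on the centre line of the jaws, within the pads' length; the fingertips stand 19 mm ahead of it and the grasp point (between the pads) is the TCP; z points along the fingers, y is the line along which they close (so a half turn about z gives the same grasp; the last joint's range is limited). The gripper opens to 85 mm and grips with 20 to 120 N. Pads are 22 mm wide; open, the fingers measure 114 mm over their backs; the gripper's body (76 mm by 85 mm) begins 54 mm behind the grasp point. The pads swing forward as they close: fully open they stand 13 mm farther back than shut.
Start: joints at [81.681, 14.616, 6.199, 0, -81.583, -16.306], TCP at [0.229, 0.5, 0.223] pointing down, gripper open.
Joint ranges: [-168.99, 168.99], [-69.2, 112.95], [-62.41, 85.93], [-164.36, 98.24], [-168.68, -3.75], [-174.98, 174.98]. Speed limits (degrees/s): [147.25, 147.25, 180, 180, 180, 180].

INTERFACE

Orientations are given as [roll, pitch, yaw] about the fixed x, y, z axes, in that order (R = Rz(yaw) Ry(pitch) Rx(roll)).
In Python, from rig import bot gives the robot as it stands. The module is installed in compiled form; this text tells all that it offers.
- The arm moves only by the tool apply_moves, never from a script. Its argument "series" is a list of rows, each an object with "slide": the shift along the tool's x, y, z in mm, a list of three; "roll": the turn about the tool's z in rad. In form: [{"slide": [tx, ty, tz], "roll": roll}, ...]. A call has 1 to 12 rows; each row shifts and turns the commanded pose from where the row before left it, along the tool's axes as they then stand; what a row does not reach is not made up. A row lasts 1/10 s, in which the tool goes at most 50 mm and 8.59 degrees, less where a joint would pass 70% of its speed; a pose out of reach is approached as far as the arm can. A call with a gripper value outside its range is refused whole. "gripper" is the opening, from 0 (shut) to 1 (fully open), set as the call begins (left out, the last holds). The fingers move at their own pace and stop on an object; "force" is the grip in N (left out, the last holds). Time passes only in rows, so rows that do not move let the fingers close. It gives the time, the measured TCP pose, the force, the opening and the grip force at its end, in the units of the state.
- bot.get_state(): the state, without advancing time (a new reading comes with each control period).
- bot.capture(name): name is "scene" or "side" or "wrist"; returns a dict with "frame" (400x640x3 uint8, blue, green, red), "fx", "fy", "cx", "cy" (pixels), "origin" and "rotation" of the camera in the world. Camera axes: x right, y down, z forward; pixel columns grow to the right and rows downward; lengths in m; the calibration is good to about 2 mm. A picture is of the moment at which its call begins. There is no depth.
- bot.job_done(): hands the job in; it is judged then, once.
The state is a dict: "time": time; "joints": joint angles; "joint_velocities": joint speeds; "joint_torque": joint torques, N m; "eef_pos": TCP position; "tcp_rot": TCP orientation; "contact_force": force on the tool from outside, world axes, zero at the start; "moment": the same for the moment, N m; "gripper_width": finger opening in m; "finger_force": force on a finger pad.
Only numpy, scipy, OpenCV 4.12 (cv2) and the standard library are available. Lean on these libraries where they do the work, as an engineer would, in place of code of your own. Each camera call takes 0.05 s, during which the arm holds its last target. There are 200 camera calls.

## Working session

There is one attempt and no reset: what is moved stays moved. The work goes in short steps, Python scripts to look and compute and a tool call to move; the robot and the scene stay as the last step left them, time stands still between calls to the robot, and variables do not carry over. Pictures are saved under pics/ and viewed, at most 10 in all, crops included, and the job is handed in when it is done.

Besides the shell and the picture viewer there is one more tool, called after "Request:" as name([rows], argument=value, ...), one row to a line, values as JSON. apply_moves: Moves the arm, as the interface text tells. Its arguments: {"type":"object","properties":{"series":{"type":"array","items":{"type":"object","properties":{"slide":{"type":"array","items":{"type":"number"}},"roll":{"type":"number"}}}},"gripper":{"type":"number"},"force":{"type":"number"}},"required":["series"]}

```bash
mkdir -p pics; cat > h.py <<'E'
import numpy as np, cv2
from rig import bot
def cap(n):
    c=bot.capture(n); c['o']=np.array(c['origin'],float); c['R']=np.array(c['rotation'],float).reshape(3,3); return c
def ray(c,u,v,z):
    d=c['R']@np.array([(u-c['cx'])/c['fx'],(v-c['cy'])/c['fy'],1.]); return c['o']+d*(z-c['o'][2])/d[2]
def proj(c,p):
    q=c['R'].T@(np.asarray(p,float)-c['o']); return c['cx']+c['fx']*q[0]/q[2], c['cy']+c['fy']*q[1]/q[2]
E
python3 - <<'E'
from h import *
import pickle
for n in('scene','side'):
    c=cap(n); cv2.imwrite(f'pics/{n}0.png',c['frame']); pickle.dump(c,open(n+'0.pkl','wb')); print(n,c['o'],c['R'].round(3).tolist(),c['fx'])
print(bot.get_state())
E
```

```text
Traceback (most recent call last):
  File "h.py", line 4, in cap
    c=bot.capture(n); c['o']=np.array(c['origin'],float); c['R']=np.array(c['rotation'],float).reshape(3,3); return c
                                                                 ~~~~~~~~~~~~~~~~~~~~~~~~~~~~~~~~~~~~~^^^^^
ValueError: cannot reshape array of size 3 into shape (3,3)
```

Rotation is in roll-pitch-yaw form (degrees).

```bash
sed -i "s/c\['R'\]=.*; return c/c['R']=Rot.from_euler('xyz',c['rotation'],degrees=True).as_matrix(); return c/; 1a from scipy.spatial.transform import Rotation as Rot" h.py
python3 - <<'E'
from h import *
import pickle
for n in('scene','side'):
    c=cap(n); cv2.imwrite(f'pics/{n}0.png',c['frame']); pickle.dump(c,open(n+'0.pkl','wb')); print(n,c['o'],c['R'].round(3).tolist(),c['fx'])
print(bot.get_state())
E
```

```text
scene [ 0.00493131 -0.42626622  0.77564643] [[0.589, -0.575, 0.568], [-0.808, -0.428, 0.405], [0.011, -0.698, -0.716]] 467.13040257799594
side [0.42461157 0.73647424 0.61814243] [[-0.985, -0.089, 0.147], [-0.172, 0.576, -0.799], [-0.013, -0.813, -0.582]] 407.29443197679825
{'time': 0.15, 'joints': array([ 8.16820367e+01,  1.46458550e+01,  6.14958003e+00, -1.88463714e-02,
       -8.15840438e+01, -1.63070113e+01]), 'joint_velocities': array([ 0.05027149, -0.10147581,  0.13057064,  0.12241555, -0.0807122 ,
        0.00360931]), 'joint_torque': array([ 4.26637453e-04, -3.86939049e+01,  2.38082278e+01,  5.36666840e+00,
       -4.52973240e-03, -1.97872225e-06]), 'eef_pos': array([0.22897252, 0.49966212, 0.22241487]), 'tcp_rot': array([ 1.79917678e+02, -4.66266735e-03, -2.46277427e+01]), 'contact_force': array([0.04667297, 0.38583814, 0.16629247]), 'moment': array([ 0.00843005, -0.05375595, -0.06650085]), 'finger_force': 0.0, 'gripper_width': 0.08490508145820841}
```

View pics/scene0.png

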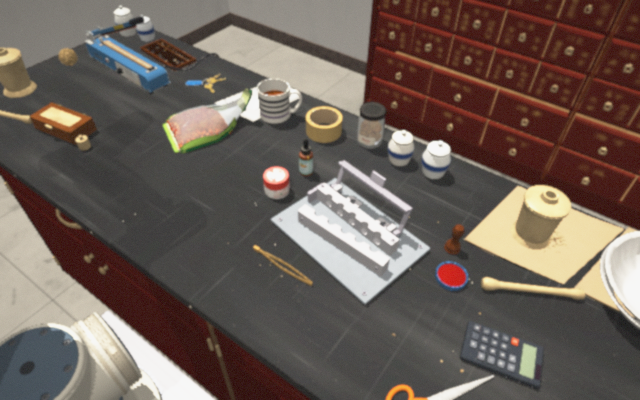

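View pics/side0.png

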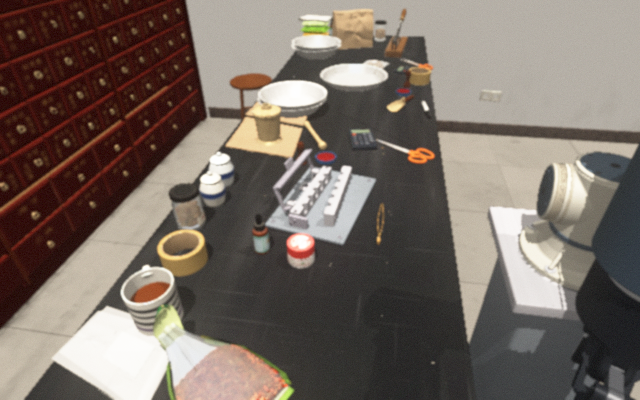

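The scene view shows the bed with corners near (272,219), (364,294), (428,245). The loose half runs (300,215)-(388,265) and the keeper stands up behind the rail. The side view shows the same, with the tin at (300,250) and the bottle at (261,235). I'll enlarge both.

```bash
python3 - <<'E'
from h import *
import pickle
a=pickle.load(open('scene0.pkl','rb'));b=pickle.load(open('side0.pkl','rb'))
A=cv2.resize(a['frame'][150:300,260:440],None,fx=4,fy=4,interpolation=cv2.INTER_CUBIC)[:,:720]
cv2.imwrite('pics/sc.png',A)
B=cv2.resize(b['frame'][140:250,250:390],None,fx=5,fy=5,interpolation=cv2.INTER_CUBIC)
cv2.imwrite('pics/sd.png',B)
for c,pts in((a,[(272,219),(364,294),(428,245)]),):
    P=[ray(c,u,v,.012) for u,v in pts]; print(np.round(P,4), np.linalg.norm(P[0]-P[1]),np.linalg.norm(P[1]-P[2]))
E
```

```text
[[ 0.4979  0.0501  0.012 ]
 [ 0.4559 -0.2136  0.012 ]
 [ 0.6362 -0.2575  0.012 ]] 0.2669781523376668 0.1855243086059869
```

View pics/sc.png

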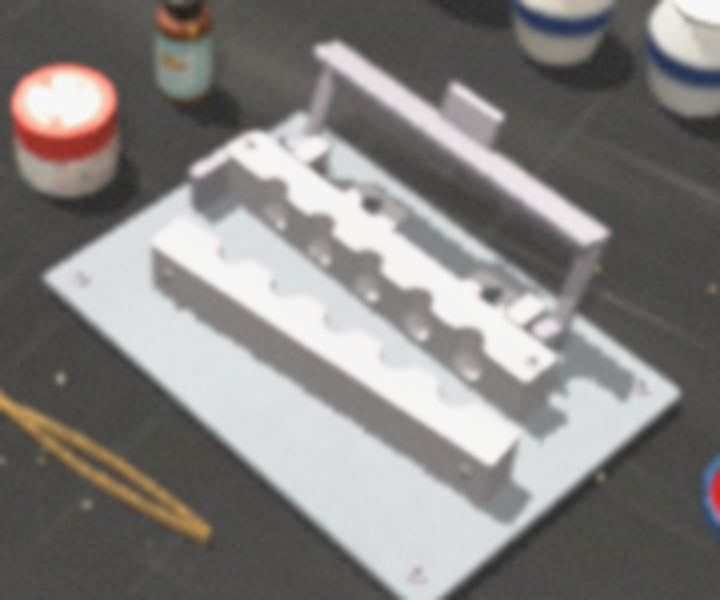

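View pics/sd.png

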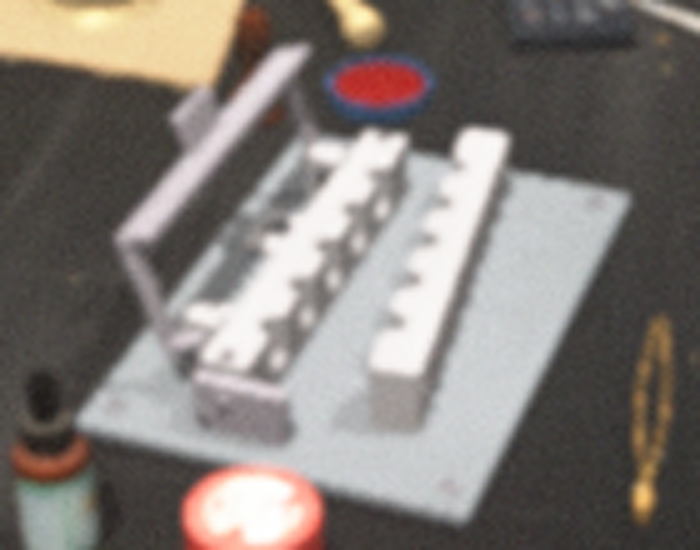

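```bash
cat > fit.py <<'E'
from h import *
import pickle
from scipy.optimize import least_squares
a=pickle.load(open('scene0.pkl','rb'));b=pickle.load(open('side0.pkl','rb'))
sc=lambda u,v:(260+u/4,150+v/4); sd=lambda u,v:(250+u/5,140+v/5)
def T(p,l):
    c,s=np.cos(p[2]),np.sin(p[2]); return np.array([p[0]+c*l[0]-s*l[1],p[1]+s*l[0]+c*l[1],l[2]])
def fit(obs,p0):
    f=lambda p:np.concatenate([np.array(proj(c,T(p,l)))-uv for c,uv,l in obs])
    r=least_squares(f,p0,loss='soft_l1'); print(r.x.round(4),np.degrees(r.x[2]).round(2),f(r.x).round(1)); return r.x
bed=fit([(a,sc(43,277),(-.117,.133,.012)),(a,sc(682,392),(.080,-.153,.012)),(b,sd(462,522),(-.117,.133,.012)),(b,sd(78,425),(.08,.133,.012)),(b,sd(630,195),(-.117,-.153,.012))],[.58,-.08,-.2])
lh=fit([(a,sc(152,240),(-.012,.11,.048)),(a,sc(180,216),(.012,.11,.048)),(a,sc(495,464),(-.012,-.11,.048)),(a,sc(520,436),(.012,-.11,.048)),
(b,sd(422,376),(-.012,.11,.048)),(b,sd(371,368),(.012,.11,.048)),(b,sd(510,133),(-.012,-.11,.048)),(b,sd(462,129),(.012,-.11,.048))],[.55,-.08,-.2])
R=lambda p,q:(lambda d:np.array([np.cos(p[2])*d[0]+np.sin(p[2])*d[1],-np.sin(p[2])*d[0]+np.cos(p[2])*d[1]]))(np.array(q[:2])-p[:2])
print('loose in mould',R(bed,lh),lh[2]-bed[2])
for n,c,uv,z in [('railfront-y sc',a,sc(527,380),.048),('railfront+y sc',a,sc(228,148),.048),('rail-y sd',b,sd(408,140),.048),('stopfront sd',b,sd(292,385),.042),('stopfront sc',a,sc(190,172),.042)]:
    P=ray(c,*uv,z); print(n,P.round(4),R(bed,P).round(4))
bx=[]
for n,ua,ub in [('bar+y',sc(315,47),sd(115,235)),('bar-y',sc(607,232),sd(307,45))]:
    pass
np.save('bed.npy',bed);np.save('lh.npy',lh)
for c,uv,y in [(a,sc(607,232),-.092),(b,sd(117,238),.092),(a,sc(315,47),.092),(b,sd(307,45),-.092)]:
    # intersect ray with mould plane y
    d=c['R']@np.array([(uv[0]-c['cx'])/c['fx'],(uv[1]-c['cy'])/c['fy'],1.]); 
    n=np.array([-np.sin(bed[2]),np.cos(bed[2]),0]); p0=T(bed,(0,y,0)); t=n@(p0-c['o'])/(n@d); P=c['o']+t*d; print('bar',R(bed,P).round(4),P[2].round(4))
E
python3 fit.py
```

```text
[ 0.5848 -0.0986 -0.201 ] -11.52 [-0.9 -0.9 -0.2 -0.3  0.8 -1.5 -1.  -1.5  0.4 -0.8]
[ 0.5291 -0.1105 -0.0752] -4.31 [-0.6  0.4 -0.   0.2 -0.9 -0.  -0.  -0.7 -0.3 -1.2 -0.2 -1.  -0.4 -0.5
  0.5 -0.7]
loose in mould [-0.05216457 -0.02277845] 0.12588259106727606
railfront-y sc [ 0.5634 -0.2075  0.048 ] [ 0.0008 -0.1109]
railfront+y sc [0.6073 0.0088 0.048 ] [0.0007 0.1097]
rail-y sd [ 0.5611 -0.2013  0.048 ] [-0.0027 -0.1053]
stopfront sd [0.5833 0.0126 0.042 ] [-0.0236  0.1086]
stopfront sc [0.5844 0.018  0.042 ] [-0.0236  0.1142]
bar [ 0.0761 -0.092 ] 0.0867
bar [0.0702 0.092 ] 0.0912
bar [0.0475 0.092 ] 0.1068
bar [ 0.0495 -0.092 ] 0.1031
```

Request:
apply_moves([
  {"slide": [0,0,0],"roll": -0.1145},
  {"slide": [0,0,0],"roll": -0.1145},
  {"slide": [26,33,0],"roll": 0},
  {"slide": [26,33,0],"roll": 0},
  {"slide": [26,33,0],"roll": 0},
  {"slide": [26,33,0],"roll": 0},
  {"slide": [26,33,0],"roll": 0},
  {"slide": [26,33,0],"roll": 0},
  {"slide": [26,33,0],"roll": 0},
  {"slide": [26,33,0],"roll": 0},
  {"slide": [26,33,0],"roll": 0},
  {"slide": [26,33,0],"roll": 0},
], gripper=0, force=40)

```text
time: 1.35
eef_pos: [0.4183, 0.1231, 0.2231]
tcp_rot: [-180.0, 0.0, -11.5]
contact_force: [1.4, 0.9, -0.2]
gripper_width: 0.0001
finger_force: 0.0
```

```bash
cat >> h.py <<'E'
def st(tx=None,ty=None,tz=None):
    s=bot.get_state(); b=np.load('bed.npy'); c,si=np.cos(b[2]),np.sin(b[2])
    M=np.array([[c,si],[-si,c]]); p=s['eef_pos']; m=M@(p[:2]-b[:2])*1e3; f=M@s['contact_force'][:2]
    print('t',s['time'],'mould xy',m.round(1),'z',(p[2]*1e3).round(1),'rot',np.array(s['tcp_rot']).round(2),'F mould',f.round(1),s['contact_force'][2].round(1),'w',round(s['gripper_width'],4))
    if tx is not None: print('tool slide needed',(tx-m[0]).round(1),(m[1]-ty).round(1),(p[2]*1e3-tz).round(1),'roll',np.radians(s['tcp_rot'][2]-np.degrees(b[2])).round(4))
E
python3 -c "
from h import *
st(-100,55,42)"
```

```text
t 1.35 mould xy [-207.3  184. ] z 223.1 rot [-1.7999e+02  1.0000e-02 -1.1490e+01] F mould [1.2 1.2] -0.2 w 0.0001
tool slide needed 107.3 129.0 181.1 roll 0.0006
```

Request:
apply_moves([
  {"slide": [27,32,0],"roll": 0},
  {"slide": [27,32,0],"roll": 0},
  {"slide": [27,32,0],"roll": 0},
  {"slide": [26,33,0],"roll": 0},
  {"slide": [0,0,0],"roll": 0},
  {"slide": [0,0,0],"roll": 0},
])

```text
time: 1.95
eef_pos: [0.4971, -0.0239, 0.2224]
tcp_rot: [180.0, 0.1, -11.6]
contact_force: [0.4, -0.6, -0.1]
gripper_width: -0.0
finger_force: 0.0
```

```bash
python3 -c "
from h import *
import pickle
st(-100,55,42)
c=cap('wrist'); cv2.imwrite('pics/w1.png',c['frame']); pickle.dump(c,open('w1.pkl','wb'))"
```

```text
t 1.95 mould xy [-100.8   55.7] z 222.4 rot [ 1.7998e+02  8.0000e-02 -1.1640e+01] F mould [ 0.5 -0.5] -0.1 w -0.0
tool slide needed 0.8 0.7 180.4 roll -0.0022
```

View pics/w1.png

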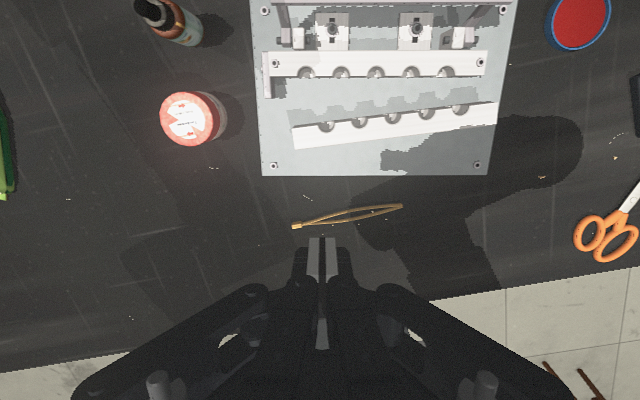

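The wrist view shows the bed's front corners at (261,175) and (489,175), and the rail's top front edge from (270,77) to (486,77). The loose half's front edge runs from about (295,149) to (497,124). I'll cast rays as a check.

```bash
cat >> h.py <<'E'
def mld(P):
    b=np.load('bed.npy'); c,s=np.cos(b[2]),np.sin(b[2]); d=(np.array(P[:2])-b[:2])*1e3
    return np.array([c*d[0]+s*d[1],-s*d[0]+c*d[1]]).round(1)
E
python3 -c "
from h import *
import pickle
c=pickle.load(open('w1.pkl','rb'))
for n,u,v,z in [('bed',261,175,.012),('bed',489,175,.012),('railfront+y',270,77,.048),('rail-y',486,77,.048),('rail back-y',488,51,.048),('loose -x+y',295,149,.048),('loose-x-y',497,124,.048),('loose+x-y',499,103,.048)]: print(n,mld(ray(c,u,v,z)))
cv2.imwrite('pics/w1c.png',cv2.resize(c['frame'][0:190,240:530],None,fx=2.7,fy=2.7,interpolation=cv2.INTER_CUBIC))"
```

```text
bed [-116.3  133. ]
bed [-117.  -155.5]
railfront+y [ -2.9 109.1]
rail-y [  -3.4 -112.8]
rail back-y [  20.9 -110.5]
loose -x+y [-77.2  85.7]
loose-x-y [ -50.6 -132.9]
loose+x-y [ -28.9 -131. ]
```

View pics/w1c.png

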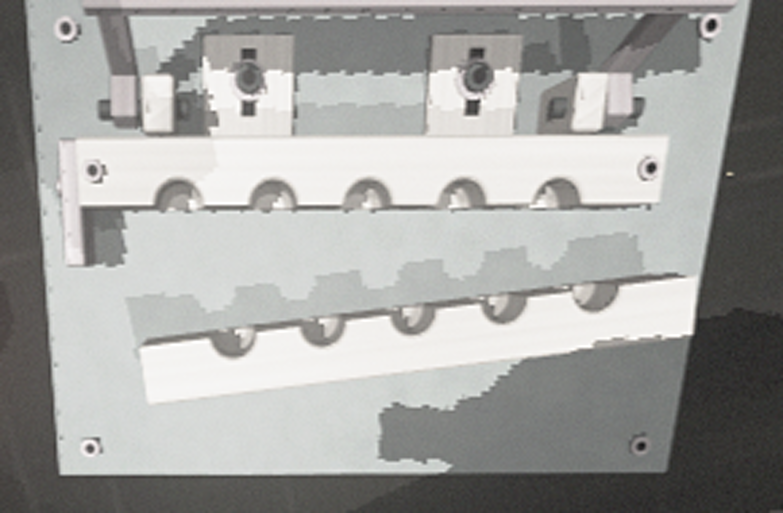

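Request:
apply_moves([
  {"slide": [0,0,45],"roll": 0},
  {"slide": [0,0,45],"roll": 0},
  {"slide": [0,0,45],"roll": 0},
  {"slide": [0,0,30],"roll": 0},
  {"slide": [0,0,13],"roll": 0},
  {"slide": [0,0,0],"roll": 0},
  {"slide": [0,0,0],"roll": 0},
])

```text
time: 2.7
eef_pos: [0.4976, -0.0222, 0.0459]
tcp_rot: [-180.0, -0.1, -11.4]
contact_force: [0.2, 0.7, 0.6]
gripper_width: -0.0004
finger_force: 0.0
```

Request:
apply_moves([
  {"slide": [3,0,0],"roll": 0},
  {"slide": [3,0,0],"roll": 0},
  {"slide": [3,0,0],"roll": 0},
  {"slide": [3,0,0],"roll": 0},
  {"slide": [2,0,0],"roll": 0},
  {"slide": [2,0,0],"roll": 0},
  {"slide": [2,0,0],"roll": 0},
  {"slide": [2,0,0],"roll": 0},
])

```text
time: 3.5
eef_pos: [0.5169, -0.027, 0.045]
tcp_rot: [180.0, 0.0, -11.5]
contact_force: [-0.1, -0.3, -0.2]
gripper_width: -0.0
finger_force: 0.0
```

```bash
python3 -c "
from h import *
st()"
```

```text
t 3.5 mould xy [-80.7  56.6] z 45.0 rot [ 1.800e+02  1.000e-02 -1.151e+01] F mould [-0.  -0.3] -0.2 w -0.0
```

Request:
apply_moves([
  {"slide": [2,0,0],"roll": 0},
  {"slide": [2,0,0],"roll": 0},
  {"slide": [2,0,0],"roll": 0},
])

```text
time: 3.8
eef_pos: [0.5229, -0.0282, 0.0451]
tcp_rot: [180.0, -0.0, -11.5]
contact_force: [0.7, -0.1, -0.2]
gripper_width: -0.0001
finger_force: 0.0
```

Request:
apply_moves([
  {"slide": [2,0,0],"roll": 0},
  {"slide": [2,0,0],"roll": 0},
  {"slide": [2,0,0],"roll": 0},
])

```text
time: 4.1
eef_pos: [0.5288, -0.0294, 0.0451]
tcp_rot: [180.0, -0.0, -11.5]
contact_force: [-0.4, -0.3, -0.0]
gripper_width: -0.0002
finger_force: 0.0
```

```bash
python3 -c "
from h import *
import pickle
st()
c=cap('wrist'); cv2.imwrite('pics/w2.png',cv2.resize(c['frame'],None,fx=1.2,fy=1.2)); pickle.dump(c,open('w2.pkl','wb'))"
```

```text
t 4.1 mould xy [-68.7  56.6] z 45.1 rot [180.   -0.  -11.5] F mould [-0.3 -0.4] -0.0 w -0.0002
```

View pics/w2.png

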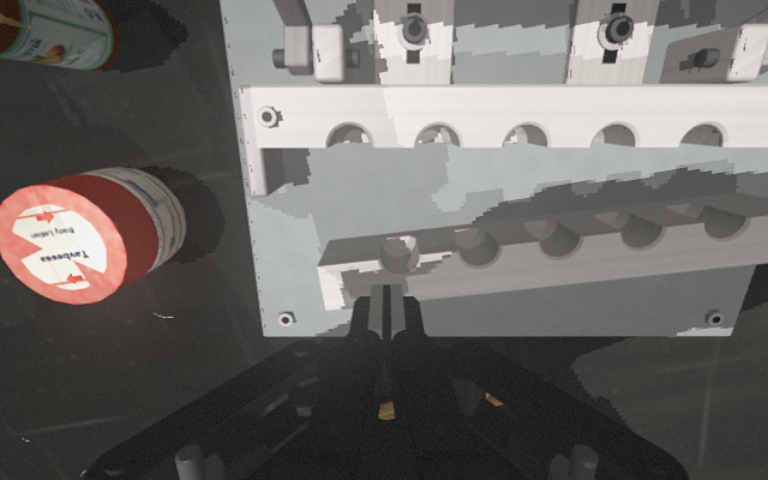

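```bash
python3 -c "
from h import *
import pickle
c=pickle.load(open('w2.pkl','rb')); s=bot.get_state(); p=s['eef_pos']; print(c['o'],mld(c['o']),c['R'].round(2).tolist())
for dz in (.03,0,-.013,-.019): print(dz,np.array(proj(c,p+[0,0,dz]))*1.2)
for u,v,z in [(330,310,.048),(755,265,.048),(324,265,.048),(384,286,.026),(384,286,.039),(384,286,.032)]: print(u,v,z,mld(ray(c,u/1.2,v/1.2,z)))
"
```

```text
[ 0.60725208 -0.04458381  0.19523392] [11.3 57.4] [[-0.2, -0.93, -0.31], [-0.98, 0.19, 0.06], [0.0, 0.32, -0.95]]
0.03 [387.76362015 327.7537671 ]
0 [387.42603983 291.55334957]
-0.013 [387.31292594 279.42358374]
-0.019 [387.26578988 274.36895029]
330 310 0.048 [-76.6  83.8]
755 265 0.048 [ -53.4 -110.2]
324 265 0.048 [-53.4  85.4]
384 286 0.026 [-75.2  58.4]
384 286 0.039 [-68.6  58.3]
384 286 0.032 [-72.2  58.3]
```

The fingers (tip near (384,286)) appear over the bar's top edge with no contact, and the bar has not moved. So the shut tips stand higher than assumed. I'll back off and feel for the bed gently.

Request:
apply_moves([
  {"slide": [-10,0,0],"roll": 0},
  {"slide": [-15,0,0],"roll": 0},
  {"slide": [-8,0,0],"roll": 0},
  {"slide": [0,0,4],"roll": 0},
  {"slide": [0,0,4],"roll": 0},
  {"slide": [0,0,3],"roll": 0},
  {"slide": [0,0,0],"roll": 0},
])

```text
time: 4.85
eef_pos: [0.4961, -0.0229, 0.0334]
tcp_rot: [180.0, 0.1, -11.5]
contact_force: [0.9, -1.1, 0.5]
gripper_width: -0.0001
finger_force: 0.0
```

```bash
python3 -c "
from h import *
import pickle
st()
for n in ('side','scene'):
  c=cap(n); p=bot.get_state()['eef_pos']; u,v=map(int,proj(c,p)); print(n,u,v,[np.round(proj(c,p+[0,0,d])) for d in (-.019,.02)])
  cv2.imwrite('pics/x_%s.png'%n,cv2.resize(c['frame'][v-40:v+40,u-50:u+50],None,fx=4,fy=4,interpolation=cv2.INTER_CUBIC))
a=cv2.imread('pics/x_side.png');b=cv2.imread('pics/x_scene.png');cv2.imwrite('pics/x1.png',np.hstack([a,b]))"
```

```text
t 4.85 mould xy [-102.    56.4] z 33.4 rot [ 1.7997e+02  6.0000e-02 -1.1520e+01] F mould [ 1.1 -0.9] 0.5 w -0.0001
side 347 214 [array([347., 220.]), array([348., 207.])]
scene 297 228 [array([298., 234.]), array([298., 222.])]
```

View pics/x1.png

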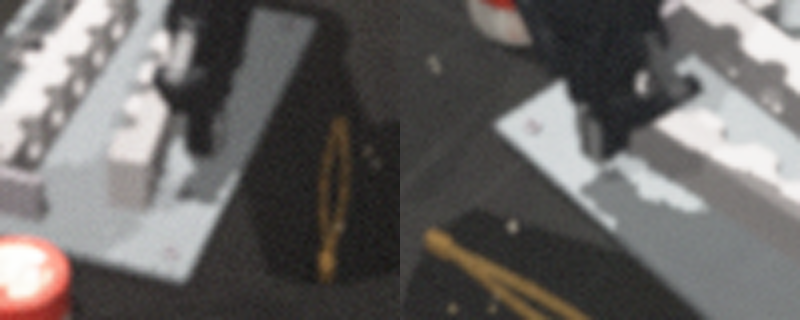

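Both views show the shut tips at about the TCP's own height, not 19 mm below it. I'll lower in small steps while watching the force.

Request:
apply_moves([
  {"slide": [0,0,2],"roll": 0},
  {"slide": [0,0,2],"roll": 0},
  {"slide": [0,0,1],"roll": 0},
  {"slide": [0,0,0],"roll": 0},
])

```text
time: 5.35
eef_pos: [0.4961, -0.0228, 0.0289]
tcp_rot: [180.0, 0.0, -11.5]
contact_force: [0.5, -0.5, -0.9]
gripper_width: 0.0003
finger_force: 0.0
```

Request:
apply_moves([
  {"slide": [0,0,2],"roll": 0},
  {"slide": [0,0,1],"roll": 0},
  {"slide": [0,0,0],"roll": 0},
])

```text
time: 5.65
eef_pos: [0.4961, -0.0228, 0.0259]
tcp_rot: [180.0, 0.0, -11.5]
contact_force: [-0.4, 0.1, 0.1]
gripper_width: -0.0001
finger_force: 0.0
```

Request:
apply_moves([
  {"slide": [0,0,1],"roll": 0},
  {"slide": [0,0,1],"roll": 0},
  {"slide": [0,0,0],"roll": 0},
])

```text
time: 5.95
eef_pos: [0.4961, -0.0228, 0.0239]
tcp_rot: [180.0, 0.0, -11.5]
contact_force: [0.7, -0.8, -0.7]
gripper_width: -0.0
finger_force: 0.0
```

Request:
apply_moves([
  {"slide": [3,0,0],"roll": 0},
  {"slide": [3,0,0],"roll": 0},
  {"slide": [3,0,0],"roll": 0},
  {"slide": [2,0,0],"roll": 0},
  {"slide": [2,0,0],"roll": 0},
  {"slide": [2,0,0],"roll": 0},
  {"slide": [2,0,0],"roll": 0},
  {"slide": [2,0,0],"roll": 0},
])

```text
time: 6.75
eef_pos: [0.5145, -0.0266, 0.024]
tcp_rot: [180.0, 0.1, -11.5]
contact_force: [-1.7, 0.9, 0.4]
gripper_width: -0.0001
finger_force: 0.9
```

Request:
apply_moves([
  {"slide": [2,0,0],"roll": 0},
  {"slide": [2,0,0],"roll": 0},
])

```text
time: 6.95
eef_pos: [0.5187, -0.0273, 0.024]
tcp_rot: [-180.0, 0.0, -11.5]
contact_force: [-1.0, -0.1, 0.3]
gripper_width: -0.0003
finger_force: 0.6
```

Request:
apply_moves([
  {"slide": [2,0,0],"roll": 0},
  {"slide": [2,0,0],"roll": 0},
])

```text
time: 7.15
eef_pos: [0.5228, -0.0282, 0.024]
tcp_rot: [180.0, 0.0, -11.5]
contact_force: [-0.8, 1.6, -0.6]
gripper_width: 0.0
finger_force: 0.6
```

```bash
python3 -c "
from h import *
st()"
```

```text
t 7.15 mould xy [-74.7  56.6] z 24.0 rot [ 1.80e+02  1.00e-02 -1.15e+01] F mould [-1.1  1.4] -0.6 w 0.0
```

Request:
apply_moves([
  {"slide": [2,0,0],"roll": 0},
  {"slide": [2,0,0],"roll": 0},
  {"slide": [2,0,0],"roll": 0},
  {"slide": [1,0,0],"roll": 0},
])

```text
time: 7.55
eef_pos: [0.5298, -0.0296, 0.024]
tcp_rot: [180.0, 0.0, -11.5]
contact_force: [-1.5, 1.2, 0.5]
gripper_width: -0.0003
finger_force: 0.5
```

```bash
python3 -c "
from h import *
import pickle
st()
c=cap('wrist'); pickle.dump(c,open('w3.pkl','wb'))
f=c['frame'];cv2.imwrite('pics/w3.png',cv2.resize(f[60:340],None,fx=1.25,fy=1.25))"
```

```text
t 7.55 mould xy [-67.7  56.6] z 24.0 rot [180.    0.  -11.5] F mould [-1.7  0.9] 0.5 w -0.0003
```

View pics/w3.png

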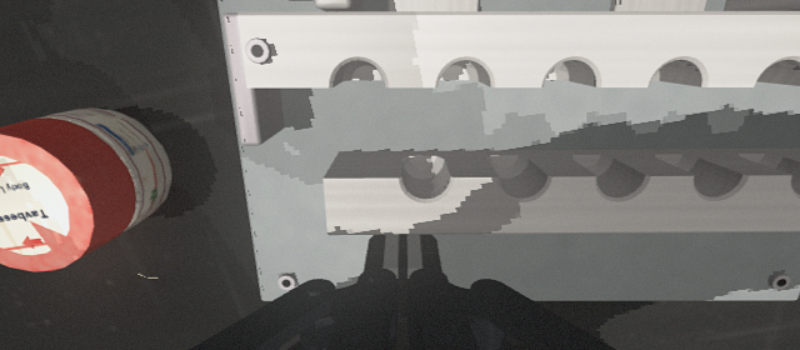

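The bar now lies almost parallel to the rail: its near edge runs from (330,234) to (800,232) in the enlarged crop. Next I'll push at its middle, then at each end.

```bash
python3 -c "
from h import *
import pickle
c=pickle.load(open('w3.pkl','rb'))
for u,v in [(329,235),(790,232),(325,178)]: print(mld(ray(c,u/1.25,60+v/1.25,.048)))
for u,v in [(330,88),(790,88)]: print('rail',mld(ray(c,u/1.25,60+v/1.25,.048)))
"
```

```text
[-57.4  85.4]
[-56.1 -91.9]
[-34.   85.4]
rail [-1.7 81.6]
rail [ -1.6 -73.7]
```

Request:
apply_moves([
  {"slide": [-8,0,0],"roll": 0},
  {"slide": [0,30,0],"roll": 0},
  {"slide": [0,40,0],"roll": 0},
  {"slide": [0,10,0],"roll": 0},
  {"slide": [0,0,0],"roll": 0},
  {"slide": [4,0,0],"roll": 0},
  {"slide": [3,0,0],"roll": 0},
  {"slide": [2,0,0],"roll": 0},
  {"slide": [2,0,0],"roll": 0},
  {"slide": [2,0,0],"roll": 0},
  {"slide": [2,0,0],"roll": 0},
])

```text
time: 8.7
eef_pos: [0.5202, -0.1092, 0.0239]
tcp_rot: [180.0, 0.1, -11.5]
contact_force: [-2.8, 1.3, 1.7]
gripper_width: 0.0002
finger_force: 1.7
```

Request:
apply_moves([
  {"slide": [2,0,0],"roll": 0},
  {"slide": [2,0,0],"roll": 0},
  {"slide": [2,0,0],"roll": 0},
  {"slide": [2,0,0],"roll": 0},
])

```text
time: 9.1
eef_pos: [0.5284, -0.1111, 0.024]
tcp_rot: [180.0, 0.0, -11.5]
contact_force: [-2.9, 0.3, 1.9]
gripper_width: -0.0002
finger_force: 1.6
```

```bash
cat >> h.py <<'E'
def edge():
    """near top edge of the loose bar, from wrist view: column-wise lowest bright->darker gradient printed as mould xy of rail face & bar edges"""
    c=cap('wrist'); g=cv2.GaussianBlur(cv2.cvtColor(c['frame'],cv2.COLOR_BGR2GRAY),(5,1),0).astype(float)
    for u in range(140,520,40):
        col=g[:,u-6:u+7].mean(1); d=np.diff(col); k=[i for i in range(40,320) if abs(d[i])>9 and abs(d[i])==abs(d[max(0,i-3):i+4]).max()]
        print(u,[(i,int(d[i]),*mld(ray(c,u,i+.5,.048))) for i in k])
    return c
E
python3 -c "
from h import *
st(); edge()"
```

```text
t 9.1 mould xy [-52.7 -23.5] z 24.0 rot [ 1.7999e+02  1.0000e-02 -1.1510e+01] F mould [-3.  -0.3] 1.9 w -0.0002
140 [(46, 14, np.float64(45.2), np.float64(47.6)), (52, 16, np.float64(43.1), np.float64(48.0)), (61, -21, np.float64(39.9), np.float64(48.6)), (106, 34, np.float64(22.9), np.float64(51.9)), (110, 27, np.float64(21.3), np.float64(52.2)), (164, -45, np.float64(-1.4), np.float64(56.7)), (181, -35, np.float64(-9.1), np.float64(58.2)), (201, 65, np.float64(-18.6), np.float64(60.0)), (246, -30, np.float64(-41.6), np.float64(64.5)), (318, -69, np.float64(-84.0), np.float64(72.7))]
180 [(45, 11, np.float64(45.6), np.float64(32.1)), (64, 49, np.float64(38.8), np.float64(33.1)), (70, -33, np.float64(36.6), np.float64(33.4)), (81, 32, np.float64(32.6), np.float64(34.0)), (103, -60, np.float64(24.1), np.float64(35.3)), (141, -26, np.float64(8.6), np.float64(37.7)), (158, 9, np.float64(1.3), np.float64(38.8)), (179, -14, np.float64(-8.2), np.float64(40.2)), (218, 18, np.float64(-27.0), np.float64(43.1)), (237, 9, np.float64(-36.8), np.float64(44.6)), (246, -30, np.float64(-41.6), np.fl
[... 2785 characters left out ...]
9.7)), (163, -66, np.float64(-0.9), np.float64(-83.2)), (184, 9, np.float64(-10.5), np.float64(-84.7)), (201, 13, np.float64(-18.6), np.float64(-85.9)), (246, -20, np.float64(-41.6), np.float64(-89.3)), (318, -32, np.float64(-84.1), np.float64(-95.6))]
500 [(51, 22, np.float64(43.5), np.float64(-92.2)), (72, -20, np.float64(36.0), np.float64(-93.7)), (90, 24, np.float64(29.2), np.float64(-95.0)), (106, 44, np.float64(23.0), np.float64(-96.2)), (163, -81, np.float64(-0.9), np.float64(-100.8)), (246, -15, np.float64(-41.6), np.float64(-108.6)), (302, -17, np.float64(-74.0), np.float64(-114.8)), (310, 26, np.float64(-79.0), np.float64(-115.7)), (318, -52, np.float64(-84.2), np.float64(-116.7))]
```

Request:
apply_moves([
  {"slide": [2,0,0],"roll": 0},
  {"slide": [2,0,0],"roll": 0},
  {"slide": [2,0,0],"roll": 0},
  {"slide": [2,0,0],"roll": 0},
  {"slide": [2,0,0],"roll": 0},
  {"slide": [1,0,0],"roll": 0},
  {"slide": [0,0,0],"roll": 0},
])

```text
time: 9.85
eef_pos: [0.5394, -0.1132, 0.0241]
tcp_rot: [-180.0, -0.0, -11.5]
contact_force: [-2.0, 0.7, 0.2]
gripper_width: 0.0002
finger_force: 1.0
```

Request:
apply_moves([
  {"slide": [-8,0,0],"roll": 0},
  {"slide": [0,-30,0],"roll": 0},
  {"slide": [0,-40,0],"roll": 0},
  {"slide": [0,0,0],"roll": 0},
  {"slide": [4,0,0],"roll": 0},
  {"slide": [3,0,0],"roll": 0},
  {"slide": [1,0,0],"roll": 0},
  {"slide": [1,0,0],"roll": 0},
  {"slide": [1,0,0],"roll": 0},
  {"slide": [1,0,0],"roll": 0},
])

```text
time: 10.85
eef_pos: [0.5557, -0.0456, 0.0239]
tcp_rot: [180.0, 0.0, -11.5]
contact_force: [-2.2, -0.1, 0.1]
gripper_width: 0.0
finger_force: 0.8
```

Request:
apply_moves([
  {"slide": [1,0,0],"roll": 0},
  {"slide": [0.5,0,0],"roll": 0},
])

```text
time: 11.05
eef_pos: [0.5575, -0.0456, 0.024]
tcp_rot: [180.0, 0.0, -11.5]
contact_force: [-1.8, 0.2, 0.7]
gripper_width: -0.0002
finger_force: 0.7
```

```bash
python3 -c "
from h import *
st()"
```

```text
t 11.05 mould xy [-37.3  46.4] z 24.0 rot [ 1.7999e+02  1.0000e-02 -1.1510e+01] F mould [-1.8 -0.2] 0.7 w -0.0002
```

Request:
apply_moves([
  {"slide": [0.7,0,0],"roll": 0},
  {"slide": [0.7,0,0],"roll": 0},
])

```text
time: 11.25
eef_pos: [0.5581, -0.0457, 0.0239]
tcp_rot: [180.0, 0.1, -11.5]
contact_force: [-5.6, 2.7, 3.9]
gripper_width: 0.0001
finger_force: 2.8
```

Request:
apply_moves([
  {"slide": [0.7,0,0],"roll": 0},
  {"slide": [0.3,0,0],"roll": 0},
])

```text
time: 11.45
eef_pos: [0.5581, -0.0457, 0.0239]
tcp_rot: [180.0, 0.2, -11.5]
contact_force: [-7.7, 2.6, 6.0]
gripper_width: -0.0001
finger_force: 4.1
```

Request:
apply_moves([
  {"slide": [0.5,0,0],"roll": 0},
  {"slide": [0.5,0,0],"roll": 0},
])

```text
time: 11.65
eef_pos: [0.5581, -0.0458, 0.0239]
tcp_rot: [180.0, 0.3, -11.5]
contact_force: [-11.6, 4.0, 8.6]
gripper_width: 0.0
finger_force: 5.9
```

Request:
apply_moves([
  {"slide": [0.5,0,0],"roll": 0},
  {"slide": [0.5,0,0],"roll": 0},
])

```text
time: 11.85
eef_pos: [0.5583, -0.0459, 0.0239]
tcp_rot: [180.0, 0.4, -11.5]
contact_force: [-11.4, 2.9, 8.8]
gripper_width: 0.0001
finger_force: 6.0
```

Request:
apply_moves([
  {"slide": [-4,0,0],"roll": 0},
  {"slide": [-8,0,0],"roll": 0},
  {"slide": [0,30,0],"roll": 0},
  {"slide": [0,40,0],"roll": 0},
  {"slide": [0,40,0],"roll": 0},
  {"slide": [0,20,0],"roll": 0},
  {"slide": [0,0,0],"roll": 0},
  {"slide": [0,0,0],"roll": 0},
])

```text
time: 12.65
eef_pos: [0.5244, -0.1715, 0.0243]
tcp_rot: [-180.0, -0.1, -11.6]
contact_force: [-0.1, -0.0, -0.0]
gripper_width: 0.0002
finger_force: 0.0
```

```bash
python3 -c "
from h import *
st()"
```

```text
t 12.65 mould xy [-44.6 -83.5] z 24.3 rot [-1.7999e+02 -7.0000e-02 -1.1550e+01] F mould [-0.1 -0.1] -0.0 w 0.0002
```

Request:
apply_moves([
  {"slide": [1.5,0,0],"roll": 0},
  {"slide": [1.5,0,0],"roll": 0},
  {"slide": [1,0,0],"roll": 0},
  {"slide": [1,0,0],"roll": 0},
])

```text
time: 13.05
eef_pos: [0.5291, -0.1718, 0.024]
tcp_rot: [-180.0, 0.0, -11.5]
contact_force: [-1.5, 0.7, 1.4]
gripper_width: -0.0
finger_force: 1.1
```

Request:
apply_moves([
  {"slide": [1,0,0],"roll": 0},
  {"slide": [1,0,0],"roll": 0},
])

```text
time: 13.25
eef_pos: [0.5305, -0.1725, 0.024]
tcp_rot: [180.0, 0.1, -11.5]
contact_force: [-1.6, 0.2, 1.8]
gripper_width: 0.0004
finger_force: 1.1
```

Request:
apply_moves([
  {"slide": [1,0,0],"roll": 0},
  {"slide": [1,0,0],"roll": 0},
])

```text
time: 13.45
eef_pos: [0.5328, -0.1732, 0.024]
tcp_rot: [180.0, 0.0, -11.5]
contact_force: [-2.4, 0.8, 0.0]
gripper_width: 0.0002
finger_force: 1.0
```

Request:
apply_moves([
  {"slide": [1,0,0],"roll": 0},
  {"slide": [0.5,0,0],"roll": 0},
])

```text
time: 13.65
eef_pos: [0.5336, -0.1735, 0.0239]
tcp_rot: [180.0, 0.1, -11.5]
contact_force: [-5.3, 1.2, 3.6]
gripper_width: -0.0001
finger_force: 2.6
```

Request:
apply_moves([
  {"slide": [0.7,0,0],"roll": 0},
  {"slide": [0.7,0,0],"roll": 0},
])

```text
time: 13.85
eef_pos: [0.5337, -0.1735, 0.0239]
tcp_rot: [180.0, 0.2, -11.5]
contact_force: [-8.9, 3.1, 7.5]
gripper_width: -0.0002
finger_force: 5.0
```

Request:
apply_moves([
  {"slide": [0.7,0,0],"roll": 0},
  {"slide": [0.7,0,0],"roll": 0},
])

```text
time: 14.05
eef_pos: [0.5337, -0.1735, 0.0239]
tcp_rot: [180.0, 0.4, -11.5]
contact_force: [-13.0, 3.8, 12.2]
gripper_width: 0.0001
finger_force: 7.1
```

```bash
python3 -c "
from h import *
st()"
```

```text
t 14.05 mould xy [-35.1 -83.6] z 23.9 rot [179.99   0.39 -11.53] F mould [-13.5   1.1] 12.2 w 0.0001
```

Request:
apply_moves([
  {"slide": [-5,0,0],"roll": 0},
  {"slide": [-4,0,0],"roll": 0},
  {"slide": [0,-30,0],"roll": 0},
  {"slide": [0,-30,0],"roll": 0},
  {"slide": [0,0,0],"roll": 0},
  {"slide": [0,0,0],"roll": 0},
  {"slide": [2,0,0],"roll": 0},
  {"slide": [1.5,0,0],"roll": 0},
  {"slide": [1,0,0],"roll": 0},
])

```text
time: 14.95
eef_pos: [0.5448, -0.115, 0.0241]
tcp_rot: [180.0, -0.0, -11.6]
contact_force: [-0.9, 0.2, 0.7]
gripper_width: 0.0002
finger_force: 0.0
```

Request:
apply_moves([
  {"slide": [1,0,0],"roll": 0},
  {"slide": [1,0,0],"roll": 0},
])

```text
time: 15.15
eef_pos: [0.5452, -0.115, 0.0238]
tcp_rot: [180.0, 0.2, -11.5]
contact_force: [-4.6, 0.7, 4.2]
gripper_width: -0.0
finger_force: 2.7
```

Request:
apply_moves([
  {"slide": [1,0,0],"roll": 0},
  {"slide": [1,0,0],"roll": 0},
])

```text
time: 15.35
eef_pos: [0.5456, -0.115, 0.0236]
tcp_rot: [180.0, 0.3, -11.5]
contact_force: [-11.0, 3.7, 8.9]
gripper_width: -0.0
finger_force: 5.6
```

```bash
python3 -c "
from h import *
st()"
```

```text
t 15.35 mould xy [-35.1 -23.9] z 23.6 rot [179.97   0.34 -11.55] F mould [-11.5   1.4] 8.9 w -0.0
```

Request:
apply_moves([
  {"slide": [0.7,0,0],"roll": 0},
  {"slide": [0.7,0,0],"roll": 0},
  {"slide": [0,0,0],"roll": 0},
  {"slide": [0,0,0],"roll": 0},
])

```text
time: 15.75
eef_pos: [0.5455, -0.115, 0.0236]
tcp_rot: [180.0, 0.5, -11.6]
contact_force: [-12.3, 3.7, 9.9]
gripper_width: -0.0
finger_force: 6.7
```

Request:
apply_moves([
  {"slide": [0.5,0,0],"roll": 0},
  {"slide": [0,0,0],"roll": 0},
  {"slide": [0,0,0],"roll": 0},
  {"slide": [0,0,0],"roll": 0},
  {"slide": [0,0,0],"roll": 0},
  {"slide": [0,0,0],"roll": 0},
])

```text
time: 16.35
eef_pos: [0.5455, -0.115, 0.0235]
tcp_rot: [180.0, 0.5, -11.6]
contact_force: [-15.0, 4.7, 11.3]
gripper_width: -0.0001
finger_force: 7.4
```

```bash
python3 -c "
from h import *
st(); edge()" | cut -c1-700 | sed 's/np.float64(\([-0-9.]*\))/\1/g'
```

```text
t 16.35 mould xy [-35.2 -23.9] z 23.5 rot [179.96   0.54 -11.56] F mould [-15.7   1.6] 11.3 w -0.0001
140 [(75, -17, 52.6, 48.3), (85, 10, 48.9, 49.1), (90, 21, 47.0, 49.4), (98, -23, 43.9, 50.1), (150, 56, 22.8, 54.3), (247, -30, -23.9, 63.7)]
180 [(75, -15, 52.5, 32.6), (81, -14, 50.3, 32.9), (86, 9, 48.5, 33.2), (103, 54, 42.0, 34.2), (107, -27, 40.4, 34.5), (118, 19, 36.1, 35.2), (138, -74, 27.9, 36.4), (150, 54, 22.8, 37.2), (182, -18, 8.5, 39.5), (219, 15, -9.3, 42.3), (238, 12, -19.1, 43.8), (247, -41, -23.9, 44.6)]
220 [(75, -16, 52.5, 16.8), (86, 38, 48.5, 17.3), (138, -62, 27.9, 19.6), (150, 54, 22.8, 20.2), (247, -41, -24.0, 25.4), (256, -12, -28.9, 26.0), (262, -11, -32.2, 26.4), (270, -12, -36.7, 26.9), (293, -11, -50.3, 28.4), (297, -16, -52.7, 28.7), (301, -16, -55.2, 29.0)]
260 [(75, -16, 52.5, 1.1), (84, 21, 49.2, 1.3), (138, -40, 27.9, 2.7), (150, 42, 22.8, 3.1), (182, -16, 8.5, 4.1), (217, 9, -8.4, 5.2), (243, -33, -21.8, 6.2), (247, -21, -24.0, 6.3), (282, -17, -43.7, 7.7)]
300 [(75, -16, 52.5, -14.7), (84, 19, 49.2, -14.6), (138, -26, 27.8, -14.1), (150, 43, 22.7
[... 712 characters left out ...]
 36, 22.7, -65.3), (176, -9, 11.2, -66.5), (183, -22, 8.0, -66.9), (247, -16, -24.1, -70.3), (298, -10, -53.5, -73.5)]
460 [(74, -19, 52.9, -77.8), (83, 22, 49.5, -78.3), (90, -15, 46.9, -78.7), (101, 40, 42.7, -79.4), (148, -51, 23.5, -82.3), (175, -35, 11.6, -84.1), (180, -20, 9.3, -84.4), (202, -19, -1.1, -86.0), (247, -18, -24.1, -89.5), (314, 10, -63.7, -95.5)]
500 [(74, -18, 52.9, -93.6), (80, -13, 50.7, -94.0), (116, -50, 36.8, -96.8), (132, 23, 30.3, -98.0), (136, -27, 28.6, -98.4), (149, 56, 23.1, -99.4), (168, -31, 14.8, -101.1), (174, -59, 12.1, -101.6), (182, 12, 8.4, -102.3), (202, -38, -1.1, -104.2), (246, -17, -23.6, -108.6), (304, 30, -57.4, -115.2), (319, -9, -67.0, -117.1)]
```

```bash
python3 -c "
from h import *
import pickle
a=pickle.load(open('scene0.pkl','rb'))
print('stamp',mld(ray(a,453,253,0)),'pad',mld(ray(a,453,276,.013)))"
```

```text
stamp [ 113.4 -189.2] pad [  56.3 -227.6]
```

Request:
apply_moves([
  {"slide": [-5,0,0],"roll": 0},
  {"slide": [-12,0,0],"roll": 0},
  {"slide": [0,35,0],"roll": 0},
  {"slide": [0,40,0],"roll": 0},
  {"slide": [0,40,0],"roll": 0},
  {"slide": [0,22,0],"roll": 0},
  {"slide": [0,0,0],"roll": 0},
  {"slide": [0,0,0],"roll": 0},
])

```text
time: 17.2
eef_pos: [0.5067, -0.2468, 0.0241]
tcp_rot: [-180.0, -0.0, -11.6]
contact_force: [0.5, 0.5, -0.1]
gripper_width: -0.0001
finger_force: 0.0
```

```bash
python3 -c "
from h import *
st(-14,-160,24)"
```

```text
t 17.2 mould xy [ -46.9 -160.8] z 24.1 rot [-1.800e+02 -5.000e-02 -1.158e+01] F mould [0.4 0.6] -0.1 w -0.0001
tool slide needed 32.9 -0.8 0.1 roll -0.001
```

Request:
apply_moves([
  {"slide": [16,0,0],"roll": 0},
  {"slide": [17,0,0],"roll": 0},
  {"slide": [0,0,0],"roll": 0},
  {"slide": [0,-3,0],"roll": 0},
  {"slide": [0,-3,0],"roll": 0},
  {"slide": [0,-2,0],"roll": 0},
  {"slide": [0,-2,0],"roll": 0},
])

```text
time: 17.9
eef_pos: [0.5406, -0.2426, 0.0243]
tcp_rot: [-180.0, -0.0, -11.5]
contact_force: [0.5, -0.7, 0.0]
gripper_width: 0.0001
finger_force: 0.0
```

Request:
apply_moves([
  {"slide": [0,-2,0],"roll": 0},
  {"slide": [0,-2,0],"roll": 0},
])

```text
time: 18.1
eef_pos: [0.5413, -0.2395, 0.0242]
tcp_rot: [180.0, 0.0, -11.5]
contact_force: [-0.7, -3.1, -0.2]
gripper_width: -0.0
finger_force: 1.4
```

Request:
apply_moves([
  {"slide": [0,-2,0],"roll": 0},
  {"slide": [0,-2,0],"roll": 0},
])

```text
time: 18.3
eef_pos: [0.5422, -0.2356, 0.0242]
tcp_rot: [180.0, 0.0, -11.5]
contact_force: [-1.8, -3.3, 1.4]
gripper_width: -0.0001
finger_force: 1.8
```

Request:
apply_moves([
  {"slide": [0,-2,0],"roll": 0},
  {"slide": [0,-2,0],"roll": 0},
])

```text
time: 18.5
eef_pos: [0.543, -0.2315, 0.0242]
tcp_rot: [180.0, 0.0, -11.5]
contact_force: [-2.7, -3.7, 1.8]
gripper_width: -0.0004
finger_force: 2.1
```

```bash
python3 -c "
from h import *
st(-14,-125,24)"
```

```text
t 18.5 mould xy [ -14.4 -138.6] z 24.2 rot [ 1.7997e+02  2.0000e-02 -1.1510e+01] F mould [-1.9 -4.1] 1.8 w -0.0004
tool slide needed 0.4 -13.6 0.2 roll 0.0002
```

Request:
apply_moves([
  {"slide": [0,-2,0],"roll": 0},
  {"slide": [0,-2,0],"roll": 0},
  {"slide": [0,-2,0],"roll": 0},
  {"slide": [0,-2,0],"roll": 0},
])

```text
time: 18.9
eef_pos: [0.5446, -0.2236, 0.0242]
tcp_rot: [180.0, 0.0, -11.5]
contact_force: [-2.9, -4.2, 2.4]
gripper_width: 0.0003
finger_force: 2.4
```

Request:
apply_moves([
  {"slide": [0,-1.5,0],"roll": 0},
  {"slide": [0,-1.5,0],"roll": 0},
])

```text
time: 19.1
eef_pos: [0.5452, -0.2207, 0.0242]
tcp_rot: [180.0, 0.0, -11.5]
contact_force: [-3.0, -3.9, 3.6]
gripper_width: -0.0001
finger_force: 2.5
```

Request:
apply_moves([
  {"slide": [0,-1,0],"roll": 0},
  {"slide": [0,-1,0],"roll": 0},
])

```text
time: 19.3
eef_pos: [0.5456, -0.2187, 0.0242]
tcp_rot: [180.0, 0.0, -11.5]
contact_force: [-2.3, -5.0, 3.6]
gripper_width: -0.0003
finger_force: 2.5
```

Request:
apply_moves([
  {"slide": [0,-1,0],"roll": 0},
  {"slide": [0,-1,0],"roll": 0},
])

```text
time: 19.5
eef_pos: [0.5459, -0.2172, 0.0242]
tcp_rot: [179.9, 0.0, -11.5]
contact_force: [-3.7, -9.8, 1.0]
gripper_width: -0.0001
finger_force: 4.7
```

```bash
python3 -c "
from h import *
st(-14,-125,24)"
```

```text
t 19.5 mould xy [ -14.4 -123.9] z 24.2 rot [ 1.7993e+02  3.0000e-02 -1.1490e+01] F mould [ -1.7 -10.3] 1.0 w -0.0001
tool slide needed 0.4 1.1 0.2 roll 0.0005
```

Request:
apply_moves([
  {"slide": [0,-0.7,0],"roll": 0},
  {"slide": [0,-0.3,0],"roll": 0},
])

```text
time: 19.7
eef_pos: [0.5459, -0.2171, 0.0242]
tcp_rot: [179.9, 0.0, -11.5]
contact_force: [-2.6, -9.7, 1.2]
gripper_width: -0.0001
finger_force: 5.5
```

```bash
python3 -c "
from h import *
st(-14,-125,24)"
```

```text
t 19.7 mould xy [ -14.4 -123.9] z 24.2 rot [ 1.7986e+02  4.0000e-02 -1.1480e+01] F mould [ -0.6 -10. ] 1.2 w -0.0001
tool slide needed 0.4 1.1 0.2 roll 0.0006
```

Request:
apply_moves([
  {"slide": [0,4,0],"roll": 0},
  {"slide": [0,10,0],"roll": 0},
  {"slide": [-18,0,0],"roll": 0},
  {"slide": [-20,0,0],"roll": 0},
  {"slide": [0,-20,0],"roll": 0},
  {"slide": [0,-30,0],"roll": 0},
  {"slide": [0,-40,0],"roll": 0},
  {"slide": [0,-40,0],"roll": 0},
  {"slide": [0,-10,0],"roll": 0},
  {"slide": [0,0,0],"roll": 0},
  {"slide": [0,0,0],"roll": 0},
])

```text
time: 20.8
eef_pos: [0.5343, -0.0848, 0.024]
tcp_rot: [-180.0, 0.0, -11.5]
contact_force: [-0.7, -0.0, 1.1]
gripper_width: -0.0003
finger_force: 0.0
```

```bash
python3 -c "
from h import *
st(-45,0,24); c=edge(); import pickle; pickle.dump(c,open('w5.pkl','wb'))" | sed 's/np.float64(\([-0-9.]*\))/\1/g' | cut -c1-600
```

```text
t 20.8 mould xy [-52.2   3.5] z 24.0 rot [-1.7998e+02  1.0000e-02 -1.1500e+01] F mould [-0.6 -0.2] 1.1 w -0.0003
tool slide needed 7.2 3.5 -0.0 roll 0.0004
140 [(54, -18, 42.9, 75.1), (108, 33, 22.6, 79.0), (213, -33, -24.0, 88.1), (319, -55, -84.2, 99.7)]
180 [(108, 30, 22.6, 62.5), (146, -14, 6.9, 64.9), (183, 17, -9.6, 67.4), (213, -35, -24.0, 69.6), (319, -66, -84.2, 78.7)]
220 [(46, 32, 45.7, 43.6), (78, -13, 34.1, 44.8), (90, 28, 29.6, 45.3), (105, -61, 23.8, 45.9), (213, -33, -24.0, 51.1), (279, -9, -59.6, 55.0), (287, -10, -64.3, 55.5), (300, -14, -72.2, 56.4)]
260 [(46, 33, 45.7, 28.1), (104, -51, 24.2, 29.5), (146, -12, 7.0, 30.6), (183, 17, -9.6, 31.7), (213, -33, -24.0, 32.7), (257, -26, -47.1, 34.2), (282, -16, -61.4, 35.1)]
300 [(50, 19, 44.3, 12.6), (104, -20, 24.2, 13.1), (108, 40, 22.6, 13.1), (213, -32, -24.0, 14.2), (246, -47, -41.1, 14.6)]
340 [(47, 15, 45.4, -2.9), (104, -20, 24.2, -3.3), (108, 46, 22.6, -3.4), (148, 21, 6.1, -3.7), (167, -13, -2.2, -3.9), (183, 13, -9.6, -4.0), (213, -34, -24.0, -4.3), (246, -35, -41.1, -4.6)]
380 [(48, 17, 45.0, -18.4), (108, 46, 22.7, -19.8), (180, -15, -8.2, -21.8), (207, -18, -21.0, -22.6), (213, -18, -24.0, -22.8), (283, -13, -61.9, -25.2)]
420 [(65, 39, 39.0, -34.6), (71, -63, 36.8, -34.8), (83, 76, 32.3, -35.3), (105, -56, 23.9, -36.2), (142, -19, 8.7, -37.8), (183, 17, -9.5, -39.7), (193, -30, -14.2, -40.2), (213, -18, -24.0, -41.3), (297, -10, -70.4, -46.2)]
460 [(49, 42, 44.7, -49.5), (108, 60, 22.7, -52.8), (177, -14, -6.8, -57.2), (182, -33, -9.1, -57.5), (213, -21, -24.0, -59.8), (319, -27, -84.2, -68.7)]
500 [(47, 23, 45.4, -65.0), (58, -12, 41.5, -65.7), (74, -24, 35.7, -66.8), (92, 22, 28.9, -68.1), (108, 66, 22.7, -69.3), (144, -31, 7.9, -72.2), (213, -20, -24.0, -78.3), (314, 27, -81.0, -89.2), (319, -66, -84.2, -89.8)]
```

Bar home and at the stop; its near edge reads -24.0 mm all along. Next is the keeper, so I'll check that the space behind it is clear.

```bash
python3 -c "
from h import *
import pickle
a=pickle.load(open('scene0.pkl','rb'));b=pickle.load(open('side0.pkl','rb'))
for u,v in[(401,163),(436,177),(371,144)]: print('jar',mld(ray(a,u,v,0)))
bed=np.load('bed.npy');n=np.array([-np.sin(bed[2]),np.cos(bed[2]),0]);
for c,uv,y in [(a,(260+447/4,150+85/4),.018),(a,(260+502/4,150+115/4),-.018),(b,(250+210/5,140+85/5),-.018),(b,(250+172/5,140+122/5),.018)]:
    d=c['R']@np.array([(uv[0]-c['cx'])/c['fx'],(uv[1]-c['cy'])/c['fy'],1.]); p0=np.r_[bed[:2],0]+n*y; P=c['o']+d*(n@(p0-c['o'])/(n@d)); print('tab tip',mld(P),P[2])
"
```

```text
jar [248.8  69.1]
jar [273.3 -21.4]
jar [247.4 170.7]
tab tip [71.7 18. ] 0.11488015046208633
tab tip [ 74.2 -18. ] 0.11708628830423229
tab tip [ 71.4 -18. ] 0.1140557022173394
tab tip [75.5 18. ] 0.11172771389129321
```

Request:
apply_moves([
  {"slide": [0,0,-40],"roll": 0},
  {"slide": [0,0,-45],"roll": 0},
  {"slide": [0,0,-45],"roll": 0},
  {"slide": [20,2,-20],"roll": 0},
  {"slide": [40,2,0],"roll": 0},
  {"slide": [40,0,0],"roll": 0},
  {"slide": [40,0,0],"roll": 0},
  {"slide": [20,0,0],"roll": 0},
  {"slide": [0,0,0],"roll": 0},
  {"slide": [0,0,0],"roll": 0},
])

```text
time: 21.85
eef_pos: [0.6899, -0.1217, 0.1731]
tcp_rot: [180.0, 0.1, -11.6]
contact_force: [-0.2, 0.0, 0.4]
gripper_width: 0.0001
finger_force: 0.0
```

```bash
python3 -c "
from h import *
st(108,0,90)
for n in ('side','scene'):
  c=cap(n); p=bot.get_state()['eef_pos']; u,v=map(int,proj(c,p)); print(n,u,v)
  cv2.imwrite('pics/y_%s.png'%n,cv2.resize(c['frame'][v-45:v+55,u-50:u+50],None,fx=4,fy=4,interpolation=cv2.INTER_CUBIC))
a=cv2.imread('pics/y_side.png');b=cv2.imread('pics/y_scene.png');cv2.imwrite('pics/y1.png',np.hstack([a,b]))"
```

```text
t 21.85 mould xy [107.6  -1.6] z 173.1 rot [ 1.80e+02  8.00e-02 -1.16e+01] F mould [-0.2 -0. ] 0.4 w 0.0001
tool slide needed 0.4 -1.6 83.1 roll -0.0014
side 274 135
scene 393 146
```

Request:
apply_moves([
  {"slide": [0,0,30],"roll": 0},
  {"slide": [0,0,30],"roll": 0},
  {"slide": [0,0,21],"roll": 0},
  {"slide": [0,0,0],"roll": 0},
  {"slide": [-5,0,0],"roll": 0},
  {"slide": [-5,0,0],"roll": 0},
  {"slide": [-2,0,0],"roll": 0},
  {"slide": [-2,0,0],"roll": 0},
  {"slide": [-2,0,0],"roll": 0},
])

```text
time: 22.85
eef_pos: [0.6747, -0.1172, 0.0938]
tcp_rot: [-180.0, -0.1, -11.5]
contact_force: [-0.7, -0.1, -0.1]
gripper_width: 0.0002
finger_force: 0.0
```

Request:
apply_moves([
  {"slide": [-2,0,0],"roll": 0},
  {"slide": [-2,0,0],"roll": 0},
  {"slide": [-2,0,0],"roll": 0},
])

```text
time: 23.15
eef_pos: [0.6697, -0.1163, 0.0937]
tcp_rot: [180.0, -0.1, -11.5]
contact_force: [3.6, 0.3, 1.7]
gripper_width: 0.0
finger_force: 1.6
```

Request:
apply_moves([
  {"slide": [-2,0,0],"roll": 0},
  {"slide": [-2,0,0],"roll": 0},
  {"slide": [-2,0,0],"roll": 0},
])

```text
time: 23.45
eef_pos: [0.6631, -0.1149, 0.0935]
tcp_rot: [-180.0, -0.1, -11.5]
contact_force: [2.9, -1.2, 2.5]
gripper_width: -0.0001
finger_force: 1.4
```

```bash
python3 -c "
from h import *
st()"
```

```text
t 23.45 mould xy [80.  -0.3] z 93.5 rot [-1.7999e+02 -7.0000e-02 -1.1500e+01] F mould [ 3.1 -0.6] 2.5 w -0.0001
```

Request:
apply_moves([
  {"slide": [-4,0,0],"roll": 0},
  {"slide": [-4,0,0],"roll": 0},
  {"slide": [-4,0,0],"roll": 0},
  {"slide": [-4,0,0],"roll": 0},
  {"slide": [-4,0,0],"roll": 0},
])

```text
time: 23.95
eef_pos: [0.6427, -0.1108, 0.093]
tcp_rot: [180.0, 0.0, -11.5]
contact_force: [2.6, -0.7, 2.0]
gripper_width: 0.0001
finger_force: 1.2
```

Request:
apply_moves([
  {"slide": [-4,0,-0.5],"roll": 0},
  {"slide": [-4,0,-0.5],"roll": 0},
  {"slide": [-4,0,-0.5],"roll": 0},
  {"slide": [-3.5,0,-0.5],"roll": 0},
])

```text
time: 24.35
eef_pos: [0.6272, -0.1076, 0.0947]
tcp_rot: [-180.0, 0.1, -11.5]
contact_force: [1.8, -0.2, -1.0]
gripper_width: -0.0001
finger_force: 0.7
```

```bash
python3 -c "
from h import *
st(28,0,95)"
```

```text
t 24.35 mould xy [43.4 -0.3] z 94.7 rot [-1.800e+02  7.000e-02 -1.151e+01] F mould [1.8 0.1] -1.0 w -0.0001
tool slide needed -15.4 -0.3 -0.3 roll 0.0001
```

Request:
apply_moves([
  {"slide": [-4,0,0],"roll": 0},
  {"slide": [-4,0,0],"roll": 0},
  {"slide": [-4,0,0],"roll": 0},
  {"slide": [-4,0,0],"roll": 0},
])

```text
time: 24.75
eef_pos: [0.6119, -0.1045, 0.095]
tcp_rot: [-180.0, 0.0, -11.5]
contact_force: [1.4, 0.1, -0.4]
gripper_width: -0.0
finger_force: 0.6
```

Request:
apply_moves([
  {"slide": [-4,0,1],"roll": 0},
  {"slide": [-4,0,1],"roll": 0},
  {"slide": [-4,0,1.5],"roll": 0},
  {"slide": [-4,0,1.5],"roll": 0},
])

```text
time: 25.15
eef_pos: [0.5963, -0.1013, 0.09]
tcp_rot: [180.0, 0.0, -11.5]
contact_force: [1.3, -0.3, -0.2]
gripper_width: -0.0
finger_force: 0.5
```

```bash
python3 -c "
from h import *
st(-3,0,81)"
```

```text
t 25.15 mould xy [11.9 -0.4] z 90.0 rot [180.    0.  -11.5] F mould [ 1.3 -0. ] -0.2 w -0.0
tool slide needed -14.9 -0.4 9.0 roll 0.0003
```

Request:
apply_moves([
  {"slide": [-4,0,2],"roll": 0},
  {"slide": [-4,0,2.5],"roll": 0},
  {"slide": [-4,0,2.5],"roll": 0},
  {"slide": [-3,0,2.5],"roll": 0},
])

```text
time: 25.55
eef_pos: [0.5815, -0.0983, 0.0804]
tcp_rot: [180.0, 0.0, -11.5]
contact_force: [0.4, -0.5, 0.3]
gripper_width: 0.0001
finger_force: 0.4
```

Request:
apply_moves([
  {"slide": [-3,0,3],"roll": 0},
  {"slide": [-3,0,3.5],"roll": 0},
  {"slide": [-3,0,3.5],"roll": 0},
  {"slide": [-3,0,3.5],"roll": 0},
])

```text
time: 25.95
eef_pos: [0.57, -0.096, 0.0667]
tcp_rot: [180.0, 0.0, -11.5]
contact_force: [0.7, 0.1, 0.5]
gripper_width: -0.0001
finger_force: 0.3
```

```bash
python3 -c "
from h import *
st(-26,0,51)
for n in ('side','scene'):
  c=cap(n); p=bot.get_state()['eef_pos']; u,v=map(int,proj(c,p)); print(n,u,v)
  cv2.imwrite('pics/y_%s.png'%n,cv2.resize(c['frame'][v-45:v+55,u-50:u+50],None,fx=4,fy=4,interpolation=cv2.INTER_CUBIC))
a=cv2.imread('pics/y_side.png');b=cv2.imread('pics/y_scene.png');cv2.imwrite('pics/y1.png',np.hstack([a,b]))"
```

```text
t 25.95 mould xy [-15.   -0.4] z 66.7 rot [180.    0.  -11.5] F mould [0.6 0.3] 0.5 w -0.0001
tool slide needed -11.0 -0.4 15.7 roll 0.0003
side 322 183
scene 347 212
```

View pics/y1.png

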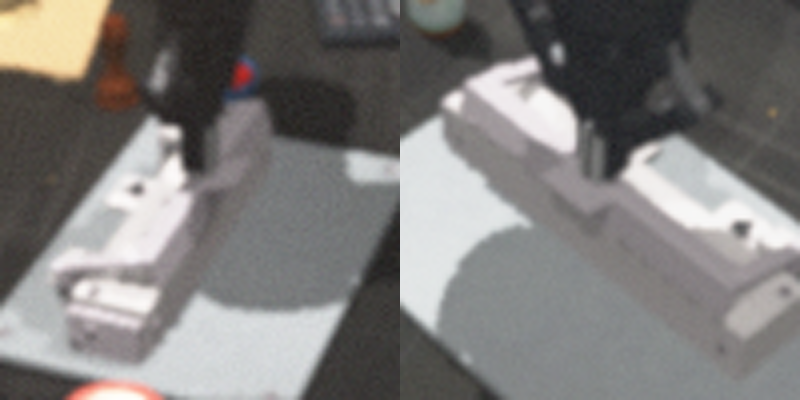

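The keeper is nearly down: its tab is at about (580,200) with the fingertips on it, and the cross bar is over the front edge. I'll finish downwards by feel.

Request:
apply_moves([
  {"slide": [-3,0,3],"roll": 0},
  {"slide": [-3,0,3],"roll": 0},
  {"slide": [-2,0,2],"roll": 0},
  {"slide": [-2,0,2],"roll": 0},
])

```text
time: 26.45
eef_pos: [0.5602, -0.094, 0.0569]
tcp_rot: [180.0, 0.0, -11.5]
contact_force: [1.3, -0.6, 0.0]
gripper_width: -0.0
finger_force: 0.2
```

Request:
apply_moves([
  {"slide": [-1,0,1],"roll": 0},
  {"slide": [0,0,1],"roll": 0},
  {"slide": [0,0,1],"roll": 0},
])

```text
time: 26.75
eef_pos: [0.5593, -0.0938, 0.054]
tcp_rot: [180.0, 0.0, -11.5]
contact_force: [-0.2, 0.1, -0.6]
gripper_width: 0.0
finger_force: 0.3
```

Request:
apply_moves([
  {"slide": [0,0,1],"roll": 0},
  {"slide": [0,0,1],"roll": 0},
])

```text
time: 26.95
eef_pos: [0.5594, -0.0938, 0.052]
tcp_rot: [180.0, 0.0, -11.5]
contact_force: [-0.5, -0.1, 0.5]
gripper_width: 0.0003
finger_force: 0.3
```

```bash
python3 -c "
from h import *
st(-26,0,51)"
```

```text
t 26.95 mould xy [-25.8  -0.4] z 52.0 rot [ 1.800e+02  1.000e-02 -1.151e+01] F mould [-0.5 -0.2] 0.5 w 0.0003
tool slide needed -0.2 -0.4 1.0 roll 0.0002
```

Request:
apply_moves([
  {"slide": [0,0,1],"roll": 0},
  {"slide": [0,0,1],"roll": 0},
])

```text
time: 27.15
eef_pos: [0.5594, -0.0938, 0.05]
tcp_rot: [180.0, 0.0, -11.5]
contact_force: [-0.3, 0.6, 0.4]
gripper_width: 0.0001
finger_force: 0.3
```

Request:
apply_moves([
  {"slide": [0,0,1],"roll": 0},
  {"slide": [0,0,0.5],"roll": 0},
])

```text
time: 27.35
eef_pos: [0.5594, -0.0938, 0.0484]
tcp_rot: [180.0, 0.0, -11.5]
contact_force: [-1.4, -0.0, 0.2]
gripper_width: -0.0002
finger_force: 0.3
```

Request:
apply_moves([
  {"slide": [0,0,0.5],"roll": 0},
  {"slide": [0,0,0.5],"roll": 0},
])

```text
time: 27.55
eef_pos: [0.5595, -0.0938, 0.0479]
tcp_rot: [180.0, -0.0, -11.5]
contact_force: [-2.7, 1.2, 4.9]
gripper_width: 0.0003
finger_force: 2.6
```

Request:
apply_moves([
  {"slide": [0,0,0.5],"roll": 0},
  {"slide": [0,0,0.5],"roll": 0},
])

```text
time: 27.75
eef_pos: [0.5595, -0.0939, 0.0478]
tcp_rot: [180.0, -0.0, -11.5]
contact_force: [-5.2, 2.2, 12.2]
gripper_width: -0.0
finger_force: 5.8
```

Request:
apply_moves([
  {"slide": [0,0,0],"roll": 0},
  {"slide": [0,0,-3],"roll": 0},
  {"slide": [0,0,-10],"roll": 0},
  {"slide": [-10,0,-30],"roll": 0},
  {"slide": [-20,0,-30],"roll": 0},
  {"slide": [-30,0,-10],"roll": 0},
  {"slide": [-20,0,0],"roll": 0},
  {"slide": [0,0,0],"roll": 0},
  {"slide": [0,0,0],"roll": 0},
])

```text
time: 28.65
eef_pos: [0.4814, -0.0778, 0.1303]
tcp_rot: [-180.0, -0.1, -11.5]
contact_force: [-0.4, 0.2, -0.1]
gripper_width: -0.0
finger_force: 0.0
```

```bash
python3 - <<'E' | sed 's/np.float64(\([-0-9.]*\))/\1/g'
from h import *
import pickle
st()
for n in('wrist','scene','side'):
    c=cap(n); pickle.dump(c,open(n+'9.pkl','wb'))
bed=np.load('bed.npy')
def W(x,y,z):
    c,s=np.cos(bed[2]),np.sin(bed[2]); return [bed[0]+c*x-s*y,bed[1]+s*x+c*y,z]
# predicted pixel rows in wrist view of bar front edge/tab tip for closed and for propped q
c=pickle.load(open('wrist9.pkl','rb')); g=cv2.cvtColor(c['frame'],cv2.COLOR_BGR2GRAY).astype(float)
h=np.array([.033,.040])
def P(lx,lz,q,y): return W(h[0]+lx*np.cos(q)+lz*np.sin(q),y,h[1]+lz*np.cos(q)-lx*np.sin(q))
for y in (0,-.045,.045):
    for q in (0,.1,.2):
        print(y,q,[np.round(proj(c,P(lx,lz,q,y)),1).tolist() for lx,lz in ((-.085,.016),(-.064,.016),(-.046,.016))])
    u=int(proj(c,P(-.064,.016,0,y))[0]); col=cv2.GaussianBlur(g,(3,3),0)[:,u-5:u+6].mean(1); d=np.diff(col)
    print('edges at col',u,[(i,int(d[i])) for i in range(20,330) if abs(d[i])>7 and abs(d[i])==abs(d[max(0,i-3):i+4]).max()])
E
```

```text
t 28.65 mould xy [-105.4   -0.3] z 130.3 rot [-1.7999e+02 -8.0000e-02 -1.1480e+01] F mould [-0.4  0.1] -0.1 w -0.0
0 0 [[322.2, 132.8], [322.2, 103.6], [322.2, 77.2]]
0 0.1 [[322.2, 131.4], [322.2, 101.0], [322.3, 74.0]]
0 0.2 [[322.2, 128.5], [322.3, 97.3], [322.3, 69.9]]
edges at col 322 [(24, 24), (47, -35), (74, 28), (102, -12), (131, -17), (195, -54), (234, 13), (282, -9)]
-0.045 0 [[382.0, 132.9], [383.8, 103.7], [385.5, 77.2]]
-0.045 0.1 [[384.4, 131.4], [385.8, 101.1], [387.1, 74.0]]
-0.045 0.2 [[387.1, 128.6], [387.9, 97.3], [388.6, 70.0]]
edges at col 383 [(25, 14), (49, -9), (70, 9), (79, 25), (103, -28), (170, -18), (195, -27)]
0.045 0 [[262.3, 132.8], [260.5, 103.6], [258.9, 77.1]]
0.045 0.1 [[260.0, 131.3], [258.6, 101.0], [257.4, 73.9]]
0.045 0.2 [[257.3, 128.5], [256.6, 97.2], [255.9, 69.8]]
edges at col 260 [(25, 19), (50, -10), (70, 9), (77, -27), (103, -33), (195, -57), (250, 19), (256, -30), (283, -7)]
```

```bash
python3 - <<'E'
from h import *
import pickle
bed=np.load('bed.npy'); c=pickle.load(open('wrist9.pkl','rb'))
def P(lx,lz,q,y):
    x=.033+lx*np.cos(q)+lz*np.sin(q); z=.04+lz*np.cos(q)-lx*np.sin(q); a,s=np.cos(bed[2]),np.sin(bed[2]); return [bed[0]+a*x-s*y,bed[1]+s*x+a*y,z]
for q in (0,.1,.2): print(q,[round(proj(c,P(-.08,.016,q,y))[0],1) for y in (.018,-.018)],'bar',[round(proj(c,P(-.055,.016,q,y))[0],1) for y in (.092,-.092)])
g=cv2.GaussianBlur(cv2.cvtColor(c['frame'],cv2.COLOR_BGR2GRAY),(3,3),0).astype(float)
for r in ((118,126),(88,97)):
    d=np.diff(g[r[0]:r[1]].mean(0)); print(r,[(i,int(d[i])) for i in range(150,500) if abs(d[i])>5 and abs(d[i])==abs(d[i-3:i+4]).max()])
E
```

```text
0 [np.float64(298.1), np.float64(346.3)] bar [np.float64(194.5), np.float64(449.9)]
0.1 [np.float64(297.2), np.float64(347.2)] bar [np.float64(190.9), np.float64(453.4)]
0.2 [np.float64(296.2), np.float64(348.3)] bar [np.float64(187.2), np.float64(457.2)]
(118, 126) [(159, 5), (173, 41), (302, 12), (345, -26), (363, 21), (492, -42)]
(88, 97) [(169, 50), (175, 10), (190, 8), (352, 5), (456, 12), (469, -13), (498, -39)]
```

```bash
python3 -c "
from rig import bot
print(bot.job_done())"
```

```text
the job is handed in; nothing more can be done
None
```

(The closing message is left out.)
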